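Index the die turret of a bench press to the bending fork

ROBOT

A 6-joint arm with a two-finger parallel gripper is mounted at the origin on the work surface. World frame = base frame: x ahead of the robot, y to its left, z up, the work surface at z = 0. Lengths are in m, angles in rad, forces in N, time in s.
With the tool pointing down it reaches from about 0.35 to 0.775 m from the base axis. Payload 7.3 kg.
Tool frame: the origin (TCP) lies between the finger pads; the fingertips stand 8 mm ahead of it and the grasp point (between the pads) lies 11 mm behind it (robot.nose_length is the distance from the TCP to the fingertips, in m); z points along the fingers, y is the line along which they close (so a half turn about z gives the same grasp; the last joint's range is limited). The gripper opens to 92 mm and grips with 3 to 60 N. Pads are 19 mm wide; open, the fingers measure 130 mm over their backs; the gripper's body (75 mm by 190 mm) begins 47 mm behind the grasp point.
Start: joints at [1.203, 0.342, 1.524, -0, 1.275, -0.146], TCP at [0.115, 0.512, 0.213] pointing down, gripper open.
Joint ranges: [-2.53, 2.53], [-0.77, 2.02], [0.04, 2.7], [-1, 4.14], [0.28, 2.66], [-3.11, 3.11]. Speed limits (rad/s): [2.57, 2.57, 3.14, 3.14, 3.14, 3.14].

INTERFACE

Orientations are given as [roll, pitch, yaw] about the fixed x, y, z axes, in that order (R = Rz(yaw) Ry(pitch) Rx(roll)).
In Python, from cell import robot gives the robot as it stands. The module is installed in compiled form; this text tells all that it offers.
- The arm moves only by the shell command python3 -m jog 'ROWS' [FORCE]. ROWS is JSON, a list that holds one entry, the list of rows, each a list of 5 numbers: the gripper's target within -1 to 1 (fully open at 1, half-way at 0, shut at -1), then the shift along the tool's x, y, z in m, then the turn about the tool's z in rad. A call has 1 to 5 rows; each row is the pose to reach, as a shift and turn from the pose commanded when the call began, along the tool's axes at that moment; what a row does not reach only later rows make up. A row lasts 1/12 s, in which the tool goes at most 41.7 mm and 7.16 degrees, less where a joint would pass 70% of its speed; a pose out of reach is approached as far as the arm can. A call with a gripper value outside its range is refused whole. The fingers move at their own pace and stop on an object; FORCE is the grip in N (left out, the last holds). Time passes only in rows, so rows that repeat a pose let the fingers close. It gives the time, the measured TCP pose, the force, the opening and the grip force at its end, in the units of the state.
- robot.observe(): the state, without advancing time (a new reading comes with each control period).
- robot.read_camera(name): name is "scene" or "top" or "wrist"; returns the picture (400x640x3 uint8, red, green, blue); there is no depth.
- robot.camera_model(name): a dict with "camera_matrix" (3x3 intrinsics, pixels), "position" and "attitude" of the camera in the world; the wrist camera has in their place "mount" (4x4, takes a point from camera to tool coordinates, whose origin is the TCP and whose axes are the flange's). Camera axes: x right, y down, z forward; pixel columns grow to the right and rows downward; lengths in m; the calibration is good to about 2 mm. A picture is of the moment at which its call begins: read the wrist's pose just before it. camera_model takes no time and is no camera call.
- robot.hand_in(): hands the job in; it is judged then, once.
The state is a dict: "time": time; "qpos": joint angles; "qvel": joint speeds; "joint_efforts": joint torques, N m; "tool_pos": TCP position; "tool_rot": TCP orientation; "contact_force": force on the tool from outside, world axes, zero at the start; "torque": the same for the moment, N m; "opening": finger opening in m; "grip_force": force on a finger pad.
Only numpy, scipy, OpenCV 4.12 (cv2) and the standard library are available. Lean on these libraries where they do the work, as an engineer would, in place of code of your own. Each camera call takes 0.05 s, during which the arm holds its last target. There are 200 camera calls.

TASK

First pick the square tube offcut off the press's die turret and put it in the rusty scrap box. Then push the turret round clockwise (seen from above), click by click, until the die with two upright pins sits in its click in front of the press's ram, without running past it, and finally swing the locking lever fully home into the turret's notch. Leave the hammer and the tin where they are.

Things in the scene. Friction and masses are not known exactly. Their poses are not given: they have to be found in the camera images.
- press: Green horizontal bench press, fixed; place and yaw vary. Origin on the bench on the turret's vertical axis; z up. Lengths below in mm in its axes. Its housing (80 x 75 x 130 tall, centre at y +200; with fittings to z 140) stands beside the turret at +y and carries the ram, which faces the working station. The locking lever is on the opposite, -y side; its pivot foot stands at x +85, y -170
- ram (a point): Middle of the ram's end face (26 mm diameter, lying along y of the press), at x 0, y +130, z 85 of the press: it faces the die at the turret's working station
- turret_top (a point): Middle of the turret's flat top (z 60). Iron disc of radius 128 mm plus a thick notched rim to radius 145 (z 31-55). Six dies fixed on it 60 deg apart, centred at radius 105; each 34 mm wide, square or round, 30 to 45 mm tall, one of them a cone narrowing upwards to 12; about 70 mm free between neighbours; flat inside radius 85. Axes turn with the turret
- turret (a joint): Turret angle, rad, counter-clockwise from above positive; must decrease to 0 (two-pin die in front of the ram). Die k stands at 90 + 60k deg + this angle from the press's +x, counter-clockwise; k=0 is the two-pin die. Detents at multiples of 60 deg: a push on a die takes up to 15 N; past 30 deg it snaps on to the next by itself. Starts 1 or 2 clicks away, rarely stuck between
- fork_die (a point): Two-pin bending fork die on the turret: a 34 mm square block 16 mm tall with two upright 12 mm pins 22 mm apart, 45 mm tall in all. Point: its centre, half-way up (z 82)
- lock_lever (a joint): Lever angle, rad: 0 = home, nose pin in the rim notch (goes in only with the turret in a click); starts swung out at 0.33 to 0.55, limit 0.6; turret is free above 0.3. Vertical pivot at x +85, y -170 of the press; 150 mm from pivot to handle post; positive is counter-clockwise from above. Stays where left; 1 to 3 N at the post moves it
- lever_post (a point): Upright round handle post at the lever's end, 22 mm diameter, z 40 to 110 (the flat lever arm below reaches z 48); this point lies on its axis at z 85. At home it is at x -65, y -170 of the press; swung out, farther to -y. Push it towards the turret to lock
- tube_center (a point): Centre of the square steel tube offcut, 120 mm long along its own x, 30 x 30 mm, about 0.26 kg, lying on the middle of the turret's disc (its underside at z 60), roughly pointing to the ram. Loose
- box_floor (a point): Centre of the inner floor (4 mm above the bench) of the open rusty steel scrap box, outside 210 (its x) x 170 (its y) x 80 mm tall, walls 4 mm; fixed, place and yaw vary; empty
- hammer: Hammer lying on the bench, about 270 mm long, its own x along the handle; to be left alone
- tin: Plain steel tin, 70 mm diameter, 90 mm tall, standing on the bench beyond the lever; origin at the centre of its underside; to be left alone
Things that resemble listed ones, but are neither listed nor needed, are in the scene too. What is shaped like the part that bears tube_center but black or turquoise is not meant.

How it is judged:
By the outcome, as a careful person would: the job done as asked, in the order asked, and still so for the second after the job is handed in, with the robot touching nothing.
It also fails if it takes over 72 s, if anything falls off the work surface, if the arm or the gripper's body presses on something with over 40 N, if the wrist force passes 120 N, or if a joint passes its speed limit or range.

## Working session

There is one attempt and no reset: what is moved stays moved. The work goes in short steps, Python scripts to look and compute and a shell command to move; the robot and the scene stay as the last step left them, time stands still between calls to the robot, and variables do not carry over. Pictures are saved under pics/ and viewed, at most 10 in all, crops included, and the job is handed in when it is done.

```bash
mkdir -p pics
cat > h.py <<'E'
import numpy as np, cv2
from cell import robot
from scipy.spatial.transform import Rotation as R
def cam(name):
    m=robot.camera_model(name); K=np.array(m["camera_matrix"])
    if name=="wrist":
        s=robot.observe(); T=np.eye(4); T[:3,:3]=R.from_euler('xyz',s["tool_rot"]).as_matrix(); T[:3,3]=s["tool_pos"]
        C=T@np.array(m["mount"]); return K,C[:3,:3],C[:3,3]
    a=np.array(m["attitude"]); 
    return K,(a if a.shape==(3,3) else R.from_euler('xyz',a).as_matrix()),np.array(m["position"])
def ray(c,u,v,z):
    K,A,p=c; d=A@np.linalg.inv(K)@np.array([u,v,1.]); return p+d*(z-p[2])/d[2]
def proj(c,P):
    K,A,p=c; q=K@(A.T@(np.array(P)-p)); return q[:2]/q[2]
def shot(name,fn):
    c=cam(name); im=robot.read_camera(name); cv2.imwrite(f"pics/{fn}.png",im[:,:,::-1]); return c,im
E
python3 - <<'E'
from h import *
for n in ("top","scene"):
    c,im=shot(n,n+"1"); print(n,robot.camera_model(n))
print(robot.observe())
E
```

```text
top {'camera_matrix': array([[402.10468442,   0.        , 318.91999564],
       [  0.        , 402.10468442, 198.05301415],
       [  0.        ,   0.        ,   1.        ]]), 'position': array([ 0.37748943, -0.03353164,  1.33462313]), 'attitude': array([-2.99529751,  0.00818107, -1.57121085])}
scene {'camera_matrix': array([[381.04762029,   0.        , 325.85855339],
       [  0.        , 381.04762029, 197.85899365],
       [  0.        ,   0.        ,   1.        ]]), 'position': array([1.13693215, 0.48598355, 0.81061283]), 'attitude': array([-2.31371863, -0.01424853,  2.29313875])}
{'time': 0.1, 'qpos': array([ 1.20301725e+00,  3.42673732e-01,  1.52489414e+00,  2.22300077e-05,
        1.27539527e+00, -1.46008259e-01]), 'qvel': array([ 2.07105981e-04, -2.33939636e-03, -2.90815747e-03,  6.47023376e-04,
       -5.45044491e-04,  9.90324800e-05]), 'joint_efforts': array([ 2.30752157e-03, -4.32004309e+01, -2.44696265e+01,  7.20399851e-02,
        5.25735843e-02, -6.97128576e-05]), 'tool_pos': array([0.11531997, 0.51180219, 0.21241328]), 'tool_rot': array([-3.14023984e+00, -2.20424717e-04,  2.91981520e+00]), 'contact_force': array([-0.00432392,  0.96873302,  0.06176833]), 'torque': array([ 0.02846064, -0.03960955, -0.00061336]), 'grip_force': 0.0, 'opening': 0.09198204441226217}
```

View pics/top1.png

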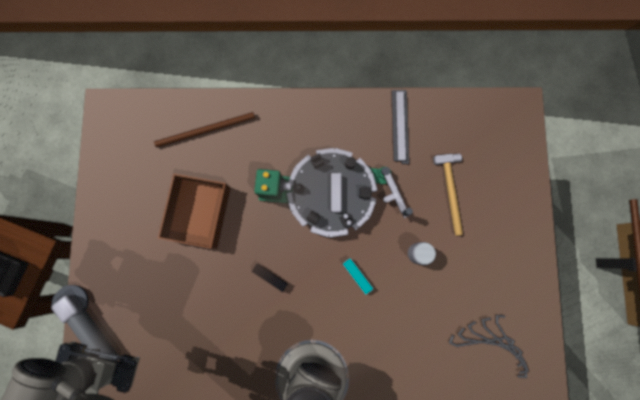

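View pics/scene1.png

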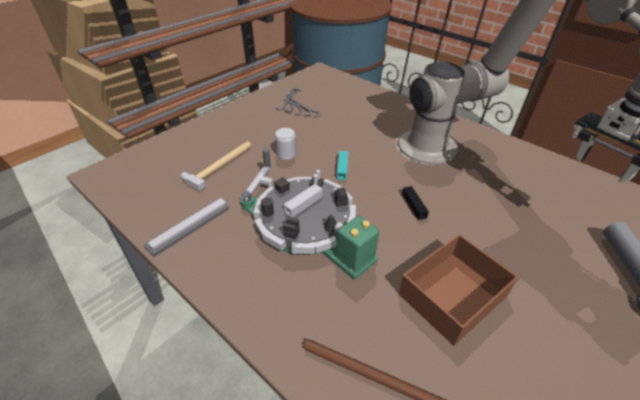

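The top view shows the turret at about (333,192), the housing at (267,182), the lever post at (408,212), the box at (195,210) and the tube at (336,192). The two-pin die is at about (347,220). The scene view agrees with this. I'll zoom in and measure.

Run:
```python
from h import *
c=cam("top"); im=cv2.imread("pics/top1.png")
cv2.imwrite("pics/topz.png",cv2.resize(im[130:250,240:430],None,fx=4.2,fy=4.2,interpolation=cv2.INTER_CUBIC))
hsv=cv2.cvtColor(im,cv2.COLOR_BGR2HSV)
# rim: bright low-sat
sub=np.zeros(im.shape[:2],np.uint8); cv2.circle(sub,(333,192),52,255,-1); cv2.circle(sub,(333,192),36,0,-1)
m=cv2.inRange(hsv,(0,0,120),(180,60,255))&sub
pts=np.argwhere(m)[:,::-1]
W=np.array([ray(c,u,v,.055)[:2] for u,v in pts])
from scipy.optimize import least_squares
f=least_squares(lambda p:np.hypot(*(W-p[:2]).T)-p[2],[.55,-.05,.137],loss='soft_l1',f_scale=.004); print("turret",f.x,len(W))
# tube
t=np.zeros_like(sub); cv2.circle(t,(336,192),24,255,-1)
m=cv2.inRange(hsv,(0,0,130),(180,60,255))&t
n,l,s,ce=cv2.connectedComponentsWithStats(m); i=1+s[1:,4].argmax(); print(s[i],ce[i])
W=np.array([ray(c,u,v,.09)[:2] for u,v in np.argwhere(l==i)[:,::-1]]).astype(np.float32); print("tube",cv2.minAreaRect(W))
# housing green, box
m=cv2.inRange(hsv,(45,60,20),(85,255,255)); n,l,s,ce=cv2.connectedComponentsWithStats(m)
for i in range(1,n):
    if s[i,4]>20: print("green",s[i],ce[i],ray(c,*ce[i],.13))
for n_,px,z in [("post",(408,212),.11),("pin",(347,220),.1),("tin",(424,253),.09)]: print(n_,ray(c,*px,z))
b=[(174,173),(228,180),(213,248),(161,239)]
B=np.array([ray(c,*p,.08)[:2] for p in b]); print("box",B,B.mean(0),np.linalg.norm(B-np.roll(B,1,0),axis=1))
```

```text
turret [ 0.58935333 -0.06315933  0.13647878] 1271
[331 173  10  39 386] [335.50259067 191.9015544 ]
tube ((0.5804077386856079, -0.07550753653049469), (0.02840142697095871, 0.12075375020503998), 89.72538757324219)
green [255 169  34  32 620] [267.84193548 184.03870968] [0.59841414 0.13187687 0.13      ]
green [371 168  15  16 146] [378.56849315 175.60273973] [ 0.62390672 -0.20568803  0.13      ]
post [ 0.51440354 -0.29592234  0.11      ]
pin [ 0.49101575 -0.10988678  0.1       ]
tin [ 0.39038703 -0.34496876  0.09      ]
box [[0.64396741 0.4393329 ]
 [0.62087973 0.26585137]
 [0.40619473 0.30549562]
 [0.4341417  0.46900754]] [0.52629589 0.36992186] [0.21191369 0.17501109 0.21831471 0.16588303]
```

View pics/topz.png

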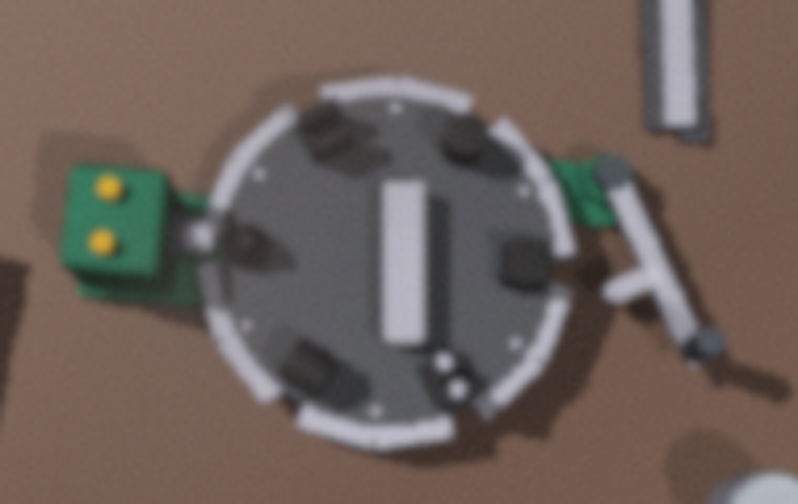

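The zoom shows the two-pin die at zoom pixel (452,375), with bright pins. A different die is at the ram (245,245). The tube runs along world x, the lever post is at (705,345), and its nose is at (625,290). The turret is therefore at +120°, two clicks away. I'll hover over the turret with the wrist camera.

```bash
cat >> h.py <<'E'
def to(x,y,z,yaw=None):
    s=robot.observe(); M=R.from_euler('xyz',s["tool_rot"]).as_matrix(); d=M.T@(np.array([x,y,z])-s["tool_pos"])
    w=s["tool_rot"][2]; t=0 if yaw is None else -((yaw-w+np.pi)%(2*np.pi)-np.pi)
    print("shift",d.round(4),"turn",round(t,4),"| now",s["tool_pos"].round(4),"yaw",round(w,4),"F",s["contact_force"].round(1),"open",round(s["opening"],4),"t",s["time"])
E
python3 -c "
from h import *
to(.57,-.07,.28,np.pi)"
```

```text
shift [-0.5715 -0.4676 -0.0671] turn -0.2218 | now [0.1153 0.5118 0.2124] yaw 2.9198 F [-0.   1.   0.1] open 0.092 t 0.1
```

```bash
r='-0.143,-0.117'
python3 -m jog '[[[0.3,-0.036,-0.029,-0.017,0],[0.3,-0.072,-0.058,-0.03,0],[0.3,-0.107,-0.088,-0.05,0],[0.3,-0.143,-0.117,-0.067,0],[0.3,-0.143,-0.117,-0.067,0]]]'
python3 -m jog '[[[0.3,-0.036,-0.029,0,0],[0.3,-0.072,-0.058,0,0],[0.3,-0.107,-0.088,0,0],[0.3,-0.143,-0.117,0,0]]]'
python3 -m jog '[[[0.3,-0.036,-0.029,0,0],[0.3,-0.072,-0.058,0,0],[0.3,-0.107,-0.088,0,0],[0.3,-0.143,-0.117,0,0]]]'
python3 -m jog '[[[0.3,-0.036,-0.029,0,-0.055],[0.3,-0.072,-0.058,0,-0.11],[0.3,-0.107,-0.088,0,-0.165],[0.3,-0.143,-0.117,0,-0.22],[0.3,-0.143,-0.117,0,-0.22]]]'
python3 - <<'E'
from h import *
to(.57,-.07,.28,np.pi)
c,im=shot("wrist","w1")
E
```

```text
time: 0.52
tool_pos: [0.2304, 0.3644, 0.281]
tool_rot: [3.142, 0.001, 2.919]
contact_force: [0.7, 0.1, 0.2]
opening: 0.063
grip_force: 0.0
time: 0.85
tool_pos: [0.3323, 0.2334, 0.28]
tool_rot: [3.142, -0.0, 2.92]
contact_force: [0.9, 1.5, 0.7]
opening: 0.0595
grip_force: 0.0
time: 1.18
tool_pos: [0.435, 0.1019, 0.2799]
tool_rot: [3.141, -0.0, 2.92]
contact_force: [0.7, 1.1, 1.2]
opening: 0.0596
grip_force: 0.0
time: 1.6
tool_pos: [0.5501, -0.0459, 0.2788]
tool_rot: [-3.141, -0.001, 3.14]
contact_force: [-0.2, 0.7, -1.0]
opening: 0.0598
grip_force: 0.0
shift [-0.02   -0.024  -0.0012] turn -0.002 | now [ 0.5501 -0.0459  0.2788] yaw 3.1396 F [-0.2  0.7 -1. ] open 0.0598 t 1.6
```

View pics/w1.png

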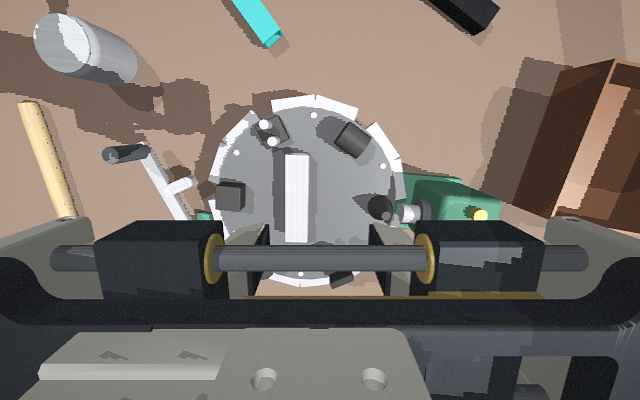

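The wrist view shows the tube at u 286–309 with its end at v≈154, the fork die at (268,131), the lever post at (115,153), and the ram at (410,213). I'll refine these positions.

Run:
```python
from h import *
c=cam("wrist"); im=cv2.imread("pics/w1.png"); hsv=cv2.cvtColor(im,cv2.COLOR_BGR2HSV)
t=np.zeros(im.shape[:2],np.uint8); t[150:238,282:315]=255
m=cv2.inRange(hsv,(0,0,215),(180,40,255))&t
for v in (165,185,205,225):
    u=np.where(m[v])[0]; print(v,u.min(),u.max(),ray(c,u.min(),v,.09)[:2].round(4),ray(c,u.max()+1,v,.09)[:2].round(4))
v=np.where(m[:,298])[0]; print("end",v.min(),ray(c,298,v.min(),.09))
# rim outer, near half
mm=cv2.inRange(hsv,(0,0,215),(180,40,255)); P=[]
for a in np.radians(range(195,340,3)):
    for r in range(125,80,-1):
        u,v=int(305+r*np.cos(a)),int(193+r*np.sin(a))
        if mm[v,u]: P.append(ray(c,u,v,.055)[:2]); break
P=np.array(P)
from scipy.optimize import least_squares
f=least_squares(lambda p:np.hypot(*(P-p[:2]).T)-.145,[.59,-.063],loss='soft_l1',f_scale=.002); C=f.x; print("turret",C,abs(f.fun).mean())
for n,(u,v),z in [("pinA",(264,124),.105),("pinB",(272,141),.105),("die270",(230,193),.095),("ram",(410,213),.098),("post",(111,153),.11),("pivot",(187,215),.05)]:
    p=ray(c,u,v,z)[:2]; d=p-C; print(n,p.round(4),np.hypot(*d).round(4),np.degrees(np.arctan2(d[1],d[0])).round(1))
to(.58,-.0755,.072,np.pi)
```

```text
165 285 308 [ 0.5335 -0.0902] [ 0.5337 -0.0592]
185 285 307 [ 0.5599 -0.0912] [ 0.5601 -0.0609]
205 285 307 [ 0.5873 -0.0921] [ 0.5874 -0.0613]
225 285 306 [ 0.6156 -0.0932] [ 0.6158 -0.0631]
end 155 [ 0.52075455 -0.07309329  0.09      ]
turret [ 0.59188863 -0.06359474] 0.0016658057659307988
pinA [ 0.4822 -0.1117] 0.1198 -156.3
pinB [ 0.5022 -0.1031] 0.098 -156.2
die270 [ 0.5692 -0.1629] 0.1019 -102.9
ram [0.5968 0.0735] 0.1372 87.9
post [ 0.5151 -0.2979] 0.2466 -108.1
pivot [ 0.6134 -0.2454] 0.1831 -83.2
shift [-0.0295 -0.0281  0.2064] turn -0.0055 | now [ 0.5508 -0.0469  0.2784] yaw 3.1361 F [-0.9 -2.4 -0.8] open 0.0598 t 1.65
```

```bash
python3 -m jog '[[[0.3,-0.030,-0.030,0.03,0.03],[0.3,-0.030,-0.030,0.07,0.03],[0.3,-0.030,-0.030,0.11,0.03],[0.3,-0.030,-0.030,0.14,0.03],[0.3,-0.030,-0.030,0.14,0.03]]]'
python3 -c "
from h import *
to(.581,-.0765,.072,3.105)"
```

```text
time: 2.07
tool_pos: [0.5734, -0.0706, 0.1325]
tool_rot: [3.138, -0.014, 3.109]
contact_force: [-0.2, 0.5, -0.3]
opening: 0.0598
grip_force: 0.0
shift [-0.0086 -0.0059  0.0604] turn 0.0042 | now [ 0.5734 -0.0706  0.1325] yaw 3.1092 F [-0.2  0.5 -0.3] open 0.0598 t 2.0667
```

```bash
python3 -m jog '[[[0.3,0,0,0.0,0],[0.3,0,0,0.0,0]]]'
python3 -c "
from h import *
to(.581,-.0765,.072,3.105)"
```

```text
time: 2.23
tool_pos: [0.5793, -0.0718, 0.1422]
tool_rot: [-3.141, 0.003, 3.11]
contact_force: [-0.6, 0.3, -0.3]
opening: 0.0592
grip_force: 0.0
shift [-0.0017 -0.0046  0.0702] turn 0.005 | now [ 0.5793 -0.0718  0.1422] yaw 3.11 F [-0.6  0.3 -0.3] open 0.0592 t 2.2333
```

```bash
python3 -m jog '[[[0.3,-0.002,-0.004,0.025,0],[0.3,-0.002,-0.004,0.05,0],[0.3,-0.002,-0.004,0.068,0],[0.3,-0.002,-0.004,0.068,0]]]'
python3 -m jog '[[[-0.8,0,0,0,0],[-0.8,0,0,0,0],[-0.8,0,0,0,0],[-0.8,0,0,0,0],[-0.8,0,0,0,0]]]' 25
python3 -m jog '[[[-0.8,0,0,0,0],[-0.8,0,0,-0.03,0],[-0.8,0,0,-0.065,0],[-0.8,0,0,-0.1,0],[-0.8,0,0,-0.12,0]]]'
python3 -c "
from h import *
# box: rotate yaw so that tube fits
to(.526,.37,.20)"
```

```text
time: 2.57
tool_pos: [0.5795, -0.0755, 0.0715]
tool_rot: [3.141, -0.001, 3.11]
contact_force: [-0.7, -0.1, 0.1]
opening: 0.0598
grip_force: 0.0
time: 2.98
tool_pos: [0.5806, -0.0759, 0.0733]
tool_rot: [-3.141, 0.002, 3.11]
contact_force: [0.2, -0.2, 0.4]
opening: 0.0308
grip_force: 0.0
time: 3.4
tool_pos: [0.5808, -0.076, 0.1956]
tool_rot: [-3.141, 0.004, 3.11]
contact_force: [1.9, -0.3, -2.9]
opening: 0.029
grip_force: 26.1
shift [ 0.069   0.4441 -0.005 ] turn 0 | now [ 0.5808 -0.076   0.1956] yaw 3.1098 F [ 1.9 -0.3 -2.9] open 0.029 t 3.4
```

```bash
python3 -m jog '[[[-0.8,0.006,0.037,-0.01,0],[-0.8,0.012,0.074,-0.01,0],[-0.8,0.017,0.111,-0.01,0],[-0.8,0.023,0.148,-0.01,0]]]'
python3 -m jog '[[[-0.8,0.006,0.037,0,0],[-0.8,0.012,0.074,0,0],[-0.8,0.017,0.111,0,0],[-0.8,0.023,0.148,0,0]]]'
python3 -m jog '[[[-0.8,0.006,0.037,0,0.035],[-0.8,0.012,0.074,0,0.07],[-0.8,0.017,0.111,0,0.1],[-0.8,0.023,0.148,0,0.134],[-0.8,0.023,0.148,0,0.134]]]'
python3 - <<'E'
from h import *
to(.526,.37,.034,2.976)
c,im=shot("wrist","w2")
E
```

```text
time: 3.73
tool_pos: [0.561, 0.0741, 0.2018]
tool_rot: [3.141, -0.001, 3.109]
contact_force: [1.4, -0.2, -3.1]
opening: 0.0296
grip_force: 26.1
time: 4.07
tool_pos: [0.5426, 0.2232, 0.2016]
tool_rot: [-3.141, -0.001, 3.11]
contact_force: [0.9, -0.5, -2.4]
opening: 0.0294
grip_force: 26.1
time: 4.48
tool_pos: [0.5225, 0.3767, 0.2009]
tool_rot: [3.139, -0.002, 2.98]
contact_force: [-1.1, -1.2, -2.6]
opening: 0.0295
grip_force: 26.1
shift [-0.0049 -0.0064  0.1669] turn 0.0039 | now [0.5225 0.3767 0.2009] yaw 2.9799 F [-1.1 -1.2 -2.6] open 0.0295 t 4.4833
```

View pics/w2.png

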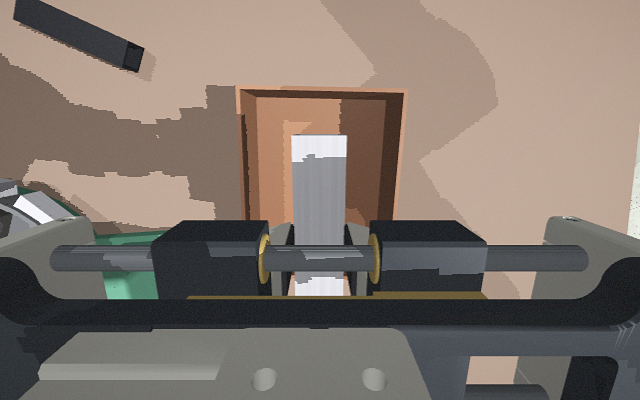

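The box rim corners nearest the robot are at (237,88) and (407,92), and the tube is centred between them. I'll check the box centre.

Run:
```python
from h import *
c=cam("wrist")
a,b=[ray(c,*p,.08)[:2] for p in ((237,88),(407,92))]; d=b-a; print(a,b,np.hypot(*d)); d/=np.hypot(*d)
n=np.array([d[1],-d[0]]); ctr=(a+b)/2+n*.105; print(ctr,"yaw",np.arctan2(-n[1],-n[0]))
to(ctr[0],ctr[1],.034)
```

```text
[0.40954682 0.31110789] [0.4401645  0.47587968] 0.16759231646833872
[0.52808854 0.37431118] yaw 2.9578694203401583
shift [-0.0049  0.0017  0.1668] turn 0 | now [0.5233 0.3734 0.2008] yaw 2.9805 F [-0.5 -0.7 -4. ] open 0.0294 t 4.5333
```

```bash
python3 -m jog '[[[-0.8,-0.005,0.001,0.04,0.02],[-0.8,-0.005,0.001,0.08,0.02],[-0.8,-0.005,0.001,0.12,0.02],[-0.8,-0.005,0.001,0.145,0.02],[-0.8,-0.005,0.001,0.166,0.02]]]'
python3 -m jog '[[[-0.8,0,0,0.001,0],[0.3,0,0,0.001,0],[0.3,0,0,0.001,0],[0.3,0,0,0.001,0],[0.3,0,0,0.001,0]]]'
python3 -m jog '[[[0.3,0,0,-0.04,0],[0.3,0,0,-0.08,0],[0.3,0,0,-0.12,0],[0.3,0,0,-0.16,0],[0.3,0,0,-0.16,0]]]'
python3 - <<'E'
from h import *
to(.5,-.1,.2)
shot("top","top2")
im=cv2.imread("pics/top2.png"); c=cam("top"); hsv=cv2.cvtColor(im,cv2.COLOR_BGR2HSV)
cv2.imwrite("pics/top2z.png",cv2.resize(im[130:270,140:440],None,fx=2.6,fy=2.6,interpolation=cv2.INTER_CUBIC))
E
```

```text
time: 4.95
tool_pos: [0.5288, 0.3681, 0.0325]
tool_rot: [-3.138, -0.004, 2.955]
contact_force: [0.5, 0.3, -3.0]
opening: 0.0293
grip_force: 26.1
time: 5.37
tool_pos: [0.5316, 0.3709, 0.0376]
tool_rot: [3.139, 0.003, 2.956]
contact_force: [0.5, 0.1, 0.0]
opening: 0.0516
grip_force: 0.0
time: 5.78
tool_pos: [0.5339, 0.3724, 0.2066]
tool_rot: [3.13, 0.014, 2.956]
contact_force: [0.9, 0.1, 1.4]
opening: 0.0595
grip_force: 0.0
shift [-0.0538 -0.4706  0.0019] turn 0 | now [0.5339 0.3724 0.2066] yaw 2.956 F [0.9 0.1 1.4] open 0.0595 t 5.7833
```

View pics/top2z.png

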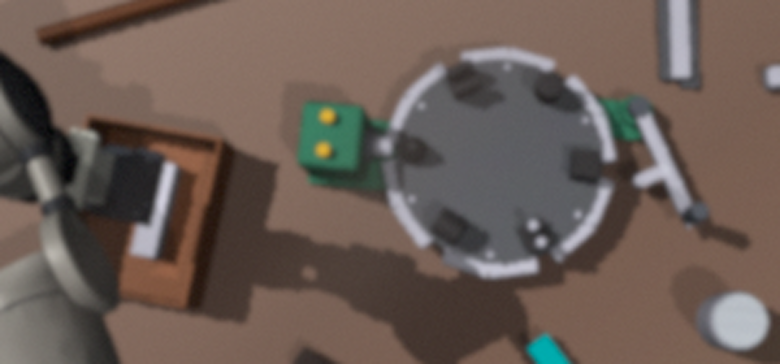

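The tube lies in the box. The turret hasn't moved: the fork is at zoom (538,233). Next I'll go to the push start with the fingers closed, turned so the stiff side pushes.

```bash
python3 -m jog '[[[-1,-0.015,-0.036,-0.003,0],[-1,-0.02,-0.074,0,0],[-1,-0.03,-0.111,0,0],[-1,-0.03,-0.148,0,0]]]' 40
python3 -m jog '[[[-1,-0.01,-0.037,0,0.12],[-1,-0.02,-0.074,0,0.24],[-1,-0.03,-0.111,0,0.36],[-1,-0.03,-0.148,0,0.48],[-1,-0.03,-0.18,0,0.6]]]'
python3 -m jog '[[[-1,0,0,0,0.12],[-1,0,0,0,0.24],[-1,0,0,0,0.4],[-1,0,0,0,0.4]]]'
python3 -c "
from h import *
to(.5163,-.1376,.2,1.95)"
```

```text
time: 6.17
tool_pos: [0.5327, 0.2174, 0.1946]
tool_rot: [-3.141, 0.001, 2.956]
contact_force: [0.7, -0.5, 0.4]
opening: 0.0372
grip_force: 0.0
time: 6.58
tool_pos: [0.528, 0.0345, 0.1949]
tool_rot: [-3.141, 0.0, 2.349]
contact_force: [0.7, 0.3, 0.2]
opening: 0.0044
grip_force: 0.0
time: 6.92
tool_pos: [0.5283, 0.0365, 0.195]
tool_rot: [3.141, -0.0, 1.949]
contact_force: [0.5, -0.0, -0.0]
opening: 0.0002
grip_force: 0.0
shift [-0.1574 -0.0753 -0.005 ] turn -0.0014 | now [0.5283 0.0365 0.195 ] yaw 1.9486 F [ 0.5 -0.  -0. ] open 0.0002 t 6.9167
```

```bash
python3 -m jog '[[[-1,-0.036,-0.018,0,0],[-1,-0.072,-0.036,0,0],[-1,-0.108,-0.053,0,0],[-1,-0.143,-0.07,0,0],[-1,-0.157,-0.075,0,0]]]'
python3 - <<'E'
from h import *
to(.5163,-.1376,.078)
c,im=shot("wrist","w3")
C=np.array([.5905,-.0634]);s=robot.observe();M=R.from_euler('xyz',s["tool_rot"]).as_matrix()
p0=C+.105*np.array([np.cos(np.radians(225)),np.sin(np.radians(225))])
for a in range(220,155,-4):
    p=C+.105*np.array([np.cos(np.radians(a)),np.sin(np.radians(a))]); d=M.T@np.array([*(p-p0),0]); print(a,d[:2].round(3))
E
```

```text
time: 7.33
tool_pos: [0.5172, -0.1411, 0.1949]
tool_rot: [-3.141, 0.002, 1.953]
contact_force: [0.0, 0.6, -0.2]
opening: 0.0004
grip_force: 0.0
shift [0.0037 0.0006 0.1169] turn 0 | now [ 0.5172 -0.1411  0.1949] yaw 1.9531 F [ 0.   0.6 -0.2] open 0.0004 t 7.3333
220 [ 0.009 -0.003]
216 [ 0.016 -0.005]
212 [ 0.023 -0.007]
208 [ 0.03  -0.008]
204 [ 0.037 -0.008]
200 [ 0.045 -0.008]
196 [ 0.052 -0.008]
192 [ 0.059 -0.007]
188 [ 0.066 -0.005]
184 [ 0.073 -0.003]
180 [ 0.08  -0.001]
176 [0.087 0.002]
172 [0.094 0.005]
168 [0.1   0.009]
164 [0.106 0.014]
160 [0.111 0.018]
156 [0.117 0.023]
```

View pics/w3.png

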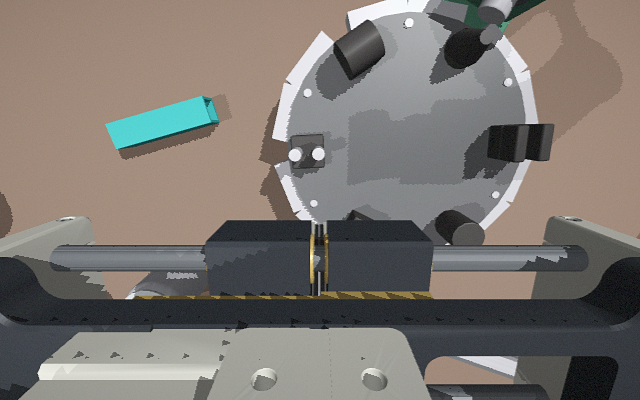

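The wrist view shows the fork die pins at (294,154) and (318,153), ahead of the tool. The space where the fingers will come down is behind it. I'll check the fork's position and the turret centre.

Run:
```python
from h import *
c=cam("wrist"); im=cv2.imread("pics/w3.png")
a,b=ray(c,294,154,.105)[:2],ray(c,318,153,.105)[:2]; m=(a+b)/2; d=b-a; print(a,b,m,np.hypot(*d),np.degrees(np.arctan2(-d[1],-d[0]))%360)
u=d/np.hypot(*d); print("turret c est",m+u*.105)
# rim screws (8 white dots) / ram end top
print("ram end",ray(c,493,12,.09), "die corner", ray(c,366,218,.09))
s=robot.observe();M=R.from_euler('xyz',s["tool_rot"]).as_matrix(); print("fork in tool",(M.T@(np.r_[m,.1]-s["tool_pos"])).round(4))
```

```text
[ 0.48153823 -0.11201648] [ 0.50192726 -0.10286676] [ 0.49173275 -0.10744162] 0.022347924583214964 204.1685037319188
turret c est [ 0.58752901 -0.06445235]
ram end [0.59905248 0.06605023 0.09      ] die corner [ 0.57383276 -0.14806095  0.09      ]
fork in tool [ 0.0419 -0.0111  0.0948]
```

```bash
python3 -m jog '[[[-1,0,0,0.04,0],[-1,0,0,0.08,0],[-1,0,0,0.117,0],[-1,0,0,0.117,0]]]' 
python3 -m jog '[[[-1,0.009,-0.003,0,0],[-1,0.016,-0.005,0,0],[-1,0.023,-0.007,0,0],[-1,0.03,-0.008,0,0],[-1,0.037,-0.008,0,0]]]'
python3 -m jog '[[[-1,0.008,0,0,0],[-1,0.015,0,0,0],[-1,0.022,0.001,0,0],[-1,0.029,0.003,0,0],[-1,0.036,0.005,0,0]]]'
```

```text
time: 7.72
tool_pos: [0.5133, -0.1344, 0.0716]
tool_rot: [-3.133, -0.009, 1.956]
contact_force: [-0.9, -0.6, -0.5]
opening: 0.0005
grip_force: 0.0
time: 8.13
tool_pos: [0.5003, -0.1083, 0.0808]
tool_rot: [3.135, 0.011, 1.956]
contact_force: [7.3, -11.0, -9.4]
opening: 0.0003
grip_force: 6.8
time: 8.55
tool_pos: [0.4923, -0.0716, 0.0814]
tool_rot: [3.132, 0.009, 1.956]
contact_force: [7.9, -5.5, -2.2]
opening: 0.0005
grip_force: 4.2
```

```bash
python3 -m jog '[[[-1,0.006,0,0,0],[-1,0.012,0.001,0,0],[-1,0.018,0.002,0,0],[-1,0.018,0.002,0,0],[-1,0.018,0.002,0,0]]]'
python3 - <<'E'
from h import *
c,im=shot("wrist","w4"); s=robot.observe(); print(s["tool_pos"])
E
```

```text
time: 8.97
tool_pos: [0.4829, -0.0522, 0.0788]
tool_rot: [3.141, 0.0, 1.957]
contact_force: [-0.6, -0.5, -0.3]
opening: 0.0001
grip_force: 0.0
[ 0.48293298 -0.05255642  0.07854994]
```

View pics/w4.png

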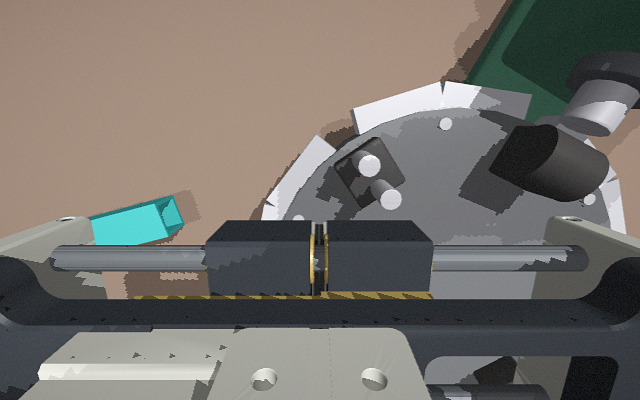

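The fork has snapped on, with its pins at (369,164) and (391,197). I'll work out its angle.

Run:
```python
from h import *
c=cam("wrist"); C=np.array([.589,-.064])
a,b=ray(c,368,161,.105)[:2],ray(c,390,195,.105)[:2]; d=b-a; m=(a+b)/2; print(a,b,np.hypot(*d),np.degrees(np.arctan2(-d[1],-d[0]))%360, m, np.degrees(np.arctan2(*(m-C)[::-1])))
to(.5163,-.1376,.078)
```

```text
[0.48891167 0.00272653] [ 0.50745922 -0.00943925] 0.02218148093235897 146.73817536283588 [ 0.49818544 -0.00335636] 146.26601260253113
shift [-0.0913 -0.0011  0.0006] turn 0 | now [ 0.4829 -0.0526  0.0785] yaw 1.9564 F [ 0.7  0.5 -0.6] open 0.0004 t 9.0167
```

```bash
python3 -m jog '[[[-1,-0.01,0,-0.03,0],[-1,-0.01,0,-0.06,0],[-1,-0.05,0,-0.06,0],[-1,-0.091,-0.001,-0.06,0],[-1,-0.091,-0.001,-0.06,0]]]' 
python3 -m jog '[[[-1,0,0,0,0],[-1,0,0,0.03,0],[-1,0,0,0.06,0],[-1,0,0,0.06,0]]]' 
python3 -m jog '[[[-1,0.009,-0.003,0,0],[-1,0.016,-0.005,0,0],[-1,0.023,-0.007,0,0],[-1,0.03,-0.008,0,0],[-1,0.037,-0.008,0,0]]]'
python3 -m jog '[[[-1,0.008,0,0,0],[-1,0.015,0,0,0],[-1,0.022,0.001,0,0],[-1,0.029,0.003,0,0],[-1,0.036,0.005,0,0]]]'
```

```text
time: 9.43
tool_pos: [0.5188, -0.1436, 0.1389]
tool_rot: [3.139, 0.005, 1.952]
contact_force: [-0.9, -0.4, -0.5]
opening: 0.0005
grip_force: 0.0
time: 9.77
tool_pos: [0.5121, -0.1353, 0.0731]
tool_rot: [-3.134, -0.008, 1.956]
contact_force: [-0.6, 1.6, -0.2]
opening: 0.0003
grip_force: 0.0
time: 10.18
tool_pos: [0.4949, -0.1055, 0.0792]
tool_rot: [3.14, 0.001, 1.956]
contact_force: [0.1, 1.4, -0.1]
opening: 0.0008
grip_force: 0.0
time: 10.6
tool_pos: [0.486, -0.0703, 0.078]
tool_rot: [3.141, -0.0, 1.956]
contact_force: [-0.3, -0.4, -0.1]
opening: 0.0003
grip_force: 0.0
```

There was no contact this time, so I'll look before going further.

Run:
```python
from h import *
c,im=shot("wrist","w5"); shot("top","top3"); shot("scene","sc3")
z=cv2.imread("pics/top3.png")[130:270,240:440]
cv2.imwrite("pics/v5.png",np.vstack([cv2.resize(im[:230,:,::-1],(640,230)),cv2.resize(z,(500,350),interpolation=cv2.INTER_CUBIC) if 0 else cv2.copyMakeBorder(cv2.resize(z,(500,350),interpolation=cv2.INTER_CUBIC),0,0,0,140,cv2.BORDER_CONSTANT)]))
```

```text
(no output)
```

View pics/v5.png

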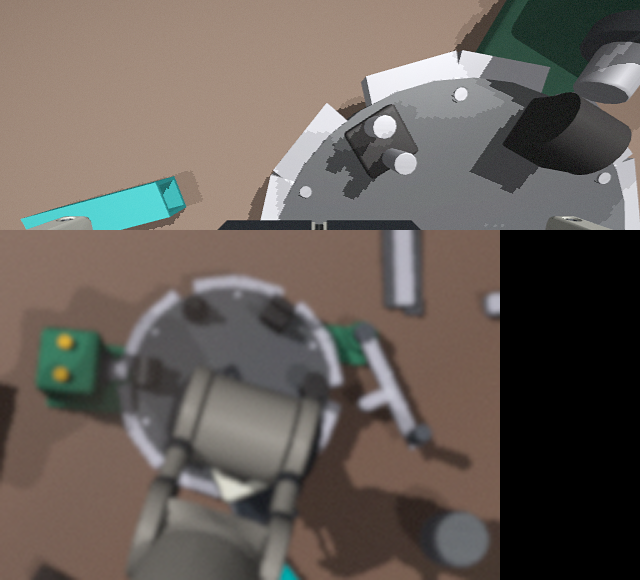

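Run:
```python
from h import *
c=cam("wrist"); C=np.array([.589,-.064])
a,b=ray(c,384,124,.105)[:2],ray(c,403,160,.105)[:2]; d=b-a; m=(a+b)/2; print(a,b,np.hypot(*d),np.degrees(np.arctan2(-d[1],-d[0]))%360, m, np.degrees(np.arctan2(*(m-C)[::-1])))
to(.48,-.16,.2,1.95)
im=cv2.imread("pics/sc3.png"); cs=cam("scene")
for a in range(204-60,204+241,60):
    for da in (0,10,-10,30): 
        q=np.radians(a+da); P=[C[0]+.105*np.cos(q),C[1]+.105*np.sin(q),.09 if abs(da)<30 else .06]; u,v=proj(cs,P).astype(int); print(a+da,(u,v),im[v-1:v+2,u-1:u+2].mean((0,1)).astype(int),end=' ; ')
    print()
```

```text
[0.4916791  0.00474854] [ 0.50856854 -0.00787954] 0.021088423455529897 143.2148602119597 [ 0.50012382 -0.0015655 ] 144.91239611809164
shift [-0.0806 -0.0394 -0.122 ] turn 0.0069 | now [ 0.4861 -0.0705  0.078 ] yaw 1.9569 F [0.3 0.2 0.6] open 0.0005 t 10.75
144 (np.int64(340), np.int64(194)) [108 105 108] ; 154 (np.int64(338), np.int64(190)) [169 164 167] ; 134 (np.int64(341), np.int64(199)) [79 79 82] ; 174 (np.int64(331), np.int64(191)) [106 102 104] ; 
204 (np.int64(316), np.int64(177)) [133 140 142] ; 214 (np.int64(310), np.int64(176)) [137 144 146] ; 194 (np.int64(321), np.int64(178)) [135 142 144] ; 234 (np.int64(298), np.int64(184)) [81 79 81] ; 
264 (np.int64(280), np.int64(181)) [69 69 72] ; 274 (np.int64(276), np.int64(184)) [65 71 82] ; 254 (np.int64(286), np.int64(179)) [116 116 123] ; 294 (np.int64(269), np.int64(199)) [93 92 96] ; 
324 (np.int64(266), np.int64(205)) [73 74 77] ; 334 (np.int64(267), np.int64(209)) [82 82 86] ; 314 (np.int64(265), np.int64(200)) [137 133 136] ; 354 (np.int64(274), np.int64(225)) [135 132 133] ; 
384 (np.int64(290), np.int64(226)) [56 57 60] ; 394 (np.int64(297), np.int64(227)) [108 106 108] ; 374 (np.int64(283), np.int64(224)) [131 128 129] ; 414 (np.int64(311), np.int64(235)) [109 106 108] ; 
444 (np.int64(329), np.int64(220)) [67 67 71] ; 454 (np.int64(334), np.int64(216)) [69 69 73] ; 434 (np.int64(324), np.int64(223)) [38 37 39] ; 474 (np.int64(339), np.int64(216)) [107 104 106] ;
```

```bash
python3 -m jog '[[[-1,0,0,-0.04,0],[-1,0,0,-0.08,0],[-1,0,0,-0.12,0],[-1,0,0,-0.12,0]]]' 
python3 -m jog '[[[-1,-0.035,0,0,0],[-1,-0.07,-0.001,0,0],[-1,-0.115,-0.001,0,0],[-1,-0.115,-0.001,0,0],[-1,-0.115,-0.001,0,0]]]'
python3 - <<'E'
from h import *
c,im=shot("wrist","w6"); print(robot.observe()["tool_pos"])
C=np.array([.589,-.064])
for a in (144,204,264): print(a,proj(c,[C[0]+.105*np.cos(np.radians(a)),C[1]+.105*np.sin(np.radians(a)),.09]))
E
```

```text
time: 11.08
tool_pos: [0.49, -0.0724, 0.2054]
tool_rot: [3.131, 0.009, 1.956]
contact_force: [-0.1, 0.4, 0.3]
opening: 0.0003
grip_force: 0.0
time: 11.5
tool_pos: [0.5285, -0.1802, 0.197]
tool_rot: [-3.141, -0.0, 1.952]
contact_force: [0.2, 0.1, -0.0]
opening: 0.0003
grip_force: 0.0
[ 0.52795167 -0.17858648  0.19711942]
144 [367.80297669  -1.30911865]
204 [312.20917717 110.02216188]
264 [366.77364423 200.02033652]
```

View pics/w6.png

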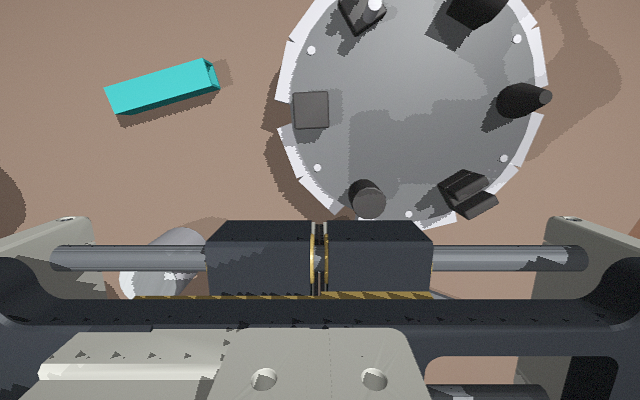

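The square die is at (311,110), at the 204° click, and the fork is at (362,10), at 144°. One click remains. I'll repeat the push, descending squarely this time.

```bash
python3 -c "
from h import *
to(.517,-.1405,.195,1.953)"
```

```text
shift [0.0394 0.0041 0.0022] turn 0.0008 | now [ 0.528  -0.1786  0.1971] yaw 1.9538 F [-0.8  0.4 -0.6] open 0.0003 t 11.55
```

```bash
python3 -m jog '[[[-1,0.037,0.004,0,0],[-1,0.037,0.004,0.04,0],[-1,0.037,0.004,0.08,0],[-1,0.037,0.004,0.119,0],[-1,0.037,0.004,0.119,0]]]' 
python3 -m jog '[[[-1,0.009,-0.003,0,0],[-1,0.016,-0.005,0,0],[-1,0.023,-0.007,0,0],[-1,0.03,-0.008,0,0],[-1,0.037,-0.008,0,0]]]'
python3 -m jog '[[[-1,0.008,0,0,0],[-1,0.015,0,0,0],[-1,0.022,0.001,0,0],[-1,0.029,0.003,0,0],[-1,0.036,0.005,0,0]]]'
```

```text
time: 11.97
tool_pos: [0.513, -0.1386, 0.0727]
tool_rot: [-3.132, -0.01, 1.957]
contact_force: [-1.4, 0.8, 0.2]
opening: 0.0004
grip_force: 0.0
time: 12.38
tool_pos: [0.4971, -0.1104, 0.0808]
tool_rot: [3.139, 0.002, 1.956]
contact_force: [0.3, -0.1, 0.1]
opening: 0.0007
grip_force: 0.0
time: 12.8
tool_pos: [0.4879, -0.075, 0.079]
tool_rot: [3.141, -0.0, 1.956]
contact_force: [-0.3, 0.2, 0.7]
opening: 0.0001
grip_force: 0.0
```

Run:
```python
from h import *
c,im=shot("wrist","w7"); shot("scene","sc7"); shot("top","top7"); C=np.array([.589,-.064]); g=cv2.cvtColor(im,cv2.COLOR_RGB2GRAY)
print(robot.observe()["tool_pos"])
for a in (84,144):
    for r in (.094,.116):
        u,v=proj(c,[C[0]+r*np.cos(np.radians(a)),C[1]+r*np.sin(np.radians(a)),.105]).round().astype(int); print(a,r,u,v,g[max(v-4,0):v+5:2,u-6:u+7:2] if 0<=v<400 and 0<=u<640 else None)
```

```text
[ 0.48791884 -0.07510487  0.07895522]
84 0.094 592 149 [[47 48 46 51 47 58 56]
 [37 48 46 48 49 52 53]
 [44 46 42 38 50 39 50]
 [44 41 39 38 42 46 49]
 [37 35 37 43 41 46 42]]
84 0.116 622 110 [[123 125 123 123 124 123 123]
 [110 127 126 121 122 122 122]
 [ 71  83 124 122 127 123 120]
 [ 73  73  71  91 128 125 123]
 [ 77  76  75  74  68 124 122]]
144 0.094 410 155 [[210 211 210 210 210 211 190]
 [208 210 208 209 209 209 198]
 [207 208 207 208 209 209 167]
 [203 205 203 201 202 205 139]
 [207 205 206 205 208 195 120]]
144 0.116 390 118 [[237 237 238 237 238 239 160]
 [237 236 235 235 236 237 179]
 [235 236 235 234 234 237 137]
 [231 231 227 229 229 232  97]
 [233 232 232 231 233 189 103]]
```

```bash
cat >> h.py <<'E'
def fork(c,im):
    g=cv2.blur(cv2.cvtColor(im,cv2.COLOR_RGB2GRAY),(3,3)).astype(int); best=[]
    for a in np.arange(60,240,2.):
        vals=[]
        for r,s in ((.094,1),(.116,1),(.105,-1)):
            q=np.radians(a); u,v=proj(c,[.589+r*np.cos(q),-.064+r*np.sin(q),.105]).round().astype(int)
            if not(0<=u<640 and 0<=v<215): break
            vals.append(s*g[v,u])
        if len(vals)==3: best.append((min(vals[0],vals[1])+vals[2],a))
    print("fork?",sorted(best)[::-1][:4])
E
python3 -m jog '[[[-1,0,0,-0.04,0],[-1,0,0,-0.08,0],[-1,0,0,-0.12,0],[-1,0,0,-0.12,0]]]' 
python3 -m jog '[[[-1,-0.035,0,0,0],[-1,-0.07,-0.001,0,0],[-1,-0.113,-0.001,0,0],[-1,-0.113,-0.001,0,0],[-1,-0.113,-0.001,0,0]]]'
python3 - <<'E'
from h import *
c,im=shot("wrist","w8"); fork(c,im); a=cv2.imread("pics/w6.png",0).astype(int); b=cv2.imread("pics/w8.png",0).astype(int)
d=cv2.absdiff(a[:215].astype(np.uint8),b[:215].astype(np.uint8)); print("diff px",(d>40).sum(),"box",cv2.boundingRect((d>40).astype(np.uint8)))
g=b
print(g[90:136:5,280:345:5])
to(.517,-.1405,.195,1.953)
E
```

```text
time: 13.28
tool_pos: [0.4918, -0.0771, 0.2065]
tool_rot: [3.131, 0.009, 1.956]
contact_force: [1.2, -1.2, -0.0]
opening: 0.0004
grip_force: 0.0
time: 13.7
tool_pos: [0.5296, -0.1829, 0.198]
tool_rot: [-3.141, -0.0, 1.953]
contact_force: [-0.4, 0.6, -0.1]
opening: 0.0007
grip_force: 0.0
fork? [(np.int64(37), np.float64(168.0)), (np.int64(11), np.float64(196.0)), (np.int64(2), np.float64(238.0)), (np.int64(2), np.float64(180.0))]
diff px 4818 box (0, 0, 552, 215)
[[232 232 159  84  91  96 105 107 108 110 133 132 133]
 [232 231 152 100  98 101 100 105 107 105 132 131 132]
 [ 90  82 111  98  98 103 103 105 102 103 132 132 130]
 [ 92  93  92  96  98  99 103 102 100  98 131 131 130]
 [ 91  94  95  95 101 101 101 100  98  99 132 130 130]
 [ 97  93  92  86  98  99 100 100  97  96 130 126 129]
 [ 89  93 126  75  96  97  97  98  95  96 124 127 123]
 [243 165 164  61  56  47  36  40  58  77 145 143 148]
 [237 164 164  92  93  92  93  90  88 145 142 142 146]
 [168 165 162 112  94  92  95  94 146 144 142 139 144]]
shift [0.0425 0.0041 0.0032] turn 0.0009 | now [ 0.5291 -0.1814  0.1981] yaw 1.9539 F [0.3 1.3 0.3] open 0.0007 t 13.75
```

```bash
python3 -m jog '[[[-1,0.035,0.004,0,0],[-1,0.035,0.004,0.04,0],[-1,0.035,0.004,0.08,0],[-1,0.035,0.004,0.124,0],[-1,0.035,0.004,0.124,0]]]' >/dev/null
python3 -m jog '[[[-1,0,0,0,0],[-1,0.004,-0.001,0,0]]]' | head -4
python3 -m jog '[[[-1,0.006,-0.002,0,0]]]' | head -4
python3 -m jog '[[[-1,0.006,-0.002,0,0]]]' | head -4
python3 -m jog '[[[-1,0.006,-0.001,0,0]]]' | head -4
python3 -m jog '[[[-1,0.006,-0.001,0,0]]]' | head -4
python3 - <<'E'
from h import *
c,im=shot("wrist","w9"); fork(c,im); print(robot.observe()["joint_efforts"])
c=cam("wrist"); 
for z in (.065,.08,.09): print(z,proj(c,[.589+.105*np.cos(np.radians(204)),-.064+.105*np.sin(np.radians(204)),z]))
E
```

```text
time: 14.33
tool_pos: [0.5189, -0.1438, 0.0769]
tool_rot: [3.14, 0.002, 1.956]
contact_force: [1.1, 0.1, 0.5]
time: 14.42
tool_pos: [0.5152, -0.1391, 0.0777]
tool_rot: [3.138, 0.004, 1.956]
contact_force: [-0.1, -0.3, 0.2]
time: 14.5
tool_pos: [0.5103, -0.1339, 0.0774]
tool_rot: [3.138, 0.003, 1.956]
contact_force: [0.2, -0.4, -0.4]
time: 14.58
tool_pos: [0.5064, -0.1284, 0.0768]
tool_rot: [3.139, 0.002, 1.956]
contact_force: [-0.4, -0.4, 0.5]
time: 14.67
tool_pos: [0.5035, -0.1234, 0.0765]
tool_rot: [3.139, 0.002, 1.956]
contact_force: [1.3, -2.1, 3.7]
fork? [(np.int64(114), np.float64(146.0)), (np.int64(113), np.float64(144.0)), (np.int64(24), np.float64(192.0)), (np.int64(14), np.float64(180.0))]
[-8.17445666e-01 -4.06792974e+01 -1.83669859e+01  1.67521262e-01
  1.31016551e-01 -4.02889412e-02]
0.065 [312.87100471 199.00857076]
0.08 [312.44934628 205.10900222]
0.09 [312.12715591 209.77035859]
```

```bash
python3 -m jog '[[[-1,0.006,-0.001,0,0]]]' | head -4
python3 -m jog '[[[-1,0.006,-0.001,0,0]]]' | head -4
python3 -m jog '[[[-1,0.006,0,0,0]]]' | head -4
python3 - <<'E'
from h import *
c,im=shot("wrist","w10"); fork(c,im)
E
```

```text
time: 14.8
tool_pos: [0.5012, -0.1191, 0.0765]
tool_rot: [3.138, 0.004, 1.956]
contact_force: [2.8, -3.9, 6.4]
time: 14.88
tool_pos: [0.4983, -0.1139, 0.0766]
tool_rot: [3.138, 0.004, 1.956]
contact_force: [1.9, -3.5, 5.9]
time: 14.97
tool_pos: [0.4959, -0.1085, 0.0765]
tool_rot: [3.138, 0.004, 1.956]
contact_force: [2.0, -3.5, 6.2]
fork? [(np.int64(117), np.float64(146.0)), (np.int64(112), np.float64(144.0)), (np.int64(60), np.float64(158.0)), (np.int64(26), np.float64(142.0))]
```

The fingers are riding over the square die's top (6 N straight up), so that die is too low to push at this height. I'll push the fork die itself, as in the first push, after re-orienting to stay clear of the housing.

```bash
python3 -m jog '[[[-1,0,0,-0.04,0],[-1,0,0,-0.08,0],[-1,0,0,-0.1,0],[-1,0,0,-0.1,0]]]' | head -4
python3 -m jog '[[[-1,0,0,0,0.12],[-1,0,0,0,0.24],[-1,0,0,0,0.36],[-1,0,0,0,0.48],[-1,0,0,0,0.6]]]' | head -4
python3 -m jog '[[[-1,0,0,0,0.12],[-1,0,0,0,0.24],[-1,0,0,0,0.31],[-1,0,0,0,0.31]]]' | head -4
python3 - <<'E'
from h import *
to(.485,-.049,.17,1.047); print(robot.nose_length)
C=np.array([.589,-.064]);M=R.from_euler('xyz',[np.pi,0,1.047]).as_matrix()
for a in range(172,108,-4):
    p=C+.105*np.array([np.cos(np.radians(a)),np.sin(np.radians(a))]); d=M.T@np.array([*(p-[.485,-.049]),0]); print(a,d[:2].round(3),p.round(3))
E
```

```text
time: 15.35
tool_pos: [0.4966, -0.108, 0.1799]
tool_rot: [3.135, 0.006, 1.956]
contact_force: [0.3, -0.4, -0.0]
time: 15.77
tool_pos: [0.4935, -0.107, 0.174]
tool_rot: [-3.14, -0.001, 1.35]
contact_force: [-0.0, 0.2, 0.3]
time: 16.1
tool_pos: [0.4936, -0.1071, 0.1741]
tool_rot: [-3.14, 0.0, 1.043]
contact_force: [0.4, 0.6, -0.5]
shift [ 0.0458 -0.0367  0.0041] turn -0.0036 | now [ 0.4936 -0.1071  0.1741] yaw 1.0434 F [ 0.4  0.6 -0.5] open 0.0004 t 16.1
0.008
172 [-0.  0.] [ 0.485 -0.049]
168 [ 0.007 -0.002] [ 0.486 -0.042]
164 [ 0.014 -0.004] [ 0.488 -0.035]
160 [ 0.021 -0.006] [ 0.49  -0.028]
156 [ 0.028 -0.007] [ 0.493 -0.021]
152 [ 0.035 -0.007] [ 0.496 -0.015]
148 [ 0.043 -0.007] [ 0.5   -0.008]
144 [ 0.05  -0.007] [ 0.504 -0.002]
140 [ 0.057 -0.006] [0.509 0.003]
136 [ 0.064 -0.004] [0.513 0.009]
132 [ 0.071 -0.002] [0.519 0.014]
128 [0.078 0.   ] [0.524 0.019]
124 [0.085 0.003] [0.53  0.023]
120 [0.092 0.007] [0.536 0.027]
116 [0.098 0.01 ] [0.543 0.03 ]
112 [0.104 0.015] [0.55  0.033]
```

```bash
python3 -m jog '[[[-1,0.023,-0.018,0,0],[-1,0.046,-0.037,0,0],[-1,0.046,-0.037,0.03,0],[-1,0.046,-0.037,0.065,0],[-1,0.046,-0.037,0.096,0]]]' | head -4
python3 -m jog '[[[-1,0,0,0,0],[-1,0.007,-0.002,0,0],[-1,0.014,-0.004,0,0],[-1,0.021,-0.006,0,0],[-1,0.028,-0.007,0,0]]]' | head -4
python3 -m jog '[[[-1,0.007,0,0,0],[-1,0.015,0,0,0],[-1,0.022,0,0,0],[-1,0.029,0.001,0,0]]]' | head -4
python3 - <<'E'
from h import *
c,im=shot("wrist","w11"); fork(c,im)
E
```

```text
time: 16.52
tool_pos: [0.4848, -0.0483, 0.0777]
tool_rot: [3.141, -0.0, 1.05]
contact_force: [-0.4, -1.2, 0.0]
time: 16.93
tool_pos: [0.4946, -0.0207, 0.0807]
tool_rot: [3.139, -0.001, 1.046]
contact_force: [0.5, 0.0, -0.1]
time: 17.27
tool_pos: [0.5109, 0.0004, 0.0807]
tool_rot: [3.135, 0.003, 1.047]
contact_force: [1.3, -17.6, -0.6]
fork? [(np.int64(45), np.float64(62.0)), (np.int64(27), np.float64(118.0)), (np.int64(24), np.float64(86.0)), (np.int64(12), np.float64(126.0))]
```

```bash
python3 -m jog '[[[-1,0.006,0.001,0,0],[-1,0.012,0.002,0,0],[-1,0.018,0.004,0,0],[-1,0.018,0.004,0,0]]]' | head -4
python3 -m jog '[[[-1,0.005,0.002,0,0],[-1,0.01,0.004,0,0],[-1,0.01,0.004,0,0]]]' | head -4
python3 - <<'E'
from h import *
c,im=shot("wrist","w12"); fork(c,im)
E
```

```text
time: 17.65
tool_pos: [0.5225, 0.0172, 0.0802]
tool_rot: [3.139, -0.001, 1.046]
contact_force: [0.2, -0.6, 0.9]
time: 17.9
tool_pos: [0.5307, 0.0242, 0.0798]
tool_rot: [3.14, -0.001, 1.046]
contact_force: [0.4, -1.4, 0.6]
fork? [(np.int64(30), np.float64(72.0)), (np.int64(4), np.float64(104.0)), (np.int64(3), np.float64(96.0)), (np.int64(1), np.float64(100.0))]
```

```bash
python3 -m jog '[[[-1,-0.004,0,0,0],[-1,-0.004,0,-0.04,0],[-1,-0.004,0,-0.08,0],[-1,-0.004,0,-0.12,0],[-1,-0.004,0,-0.12,0]]]' | head -4
python3 -m jog '[[[-1,-0.035,0,0,0],[-1,-0.07,0,0,0],[-1,-0.105,0,0,0],[-1,-0.14,0,0,0],[-1,-0.14,0,0,0]]]' | head -4
python3 - <<'E'
from h import *
c,im=shot("wrist","w13"); fork(c,im)
shot("top","top13"); ct=cam("top"); g=cv2.imread("pics/top13.png",0); s=cam("scene"); shot("scene","sc13"); gs=cv2.imread("pics/sc13.png",0)
for a in (74,79,84,89,94,114,144):
    o=[]
    for r in (.094,.105,.116):
        q=np.radians(a);P=[.589+r*np.cos(q),-.064+r*np.sin(q),.105]
        u,v=proj(ct,P).round().astype(int); k,l=proj(s,P).round().astype(int); o+=[g[v,u],gs[l,k]]
    print(a,"top/scene in,mid,out",[int(x) for x in o])
# squared arc profile in top image at r=.105 z=.075
to(.50,-.33,.2,1.3)
E
```

```text
time: 18.37
tool_pos: [0.5314, 0.0193, 0.2069]
tool_rot: [3.129, -0.006, 1.046]
contact_force: [0.6, -0.2, 0.4]
time: 18.78
tool_pos: [0.4549, -0.1054, 0.1988]
tool_rot: [-3.141, 0.002, 1.042]
contact_force: [1.0, -0.4, -0.0]
fork? [(np.int64(40), np.float64(236.0)), (np.int64(33), np.float64(124.0)), (np.int64(31), np.float64(120.0)), (np.int64(27), np.float64(118.0))]
74 top/scene in,mid,out [86, 101, 85, 103, 87, 105]
79 top/scene in,mid,out [85, 100, 85, 102, 64, 102]
84 top/scene in,mid,out [86, 103, 82, 96, 71, 65]
89 top/scene in,mid,out [85, 101, 66, 68, 56, 55]
94 top/scene in,mid,out [84, 54, 65, 121, 57, 69]
114 top/scene in,mid,out [83, 153, 59, 105, 88, 146]
144 top/scene in,mid,out [88, 56, 85, 87, 88, 147]
shift [-0.1763  0.1516 -0.001 ] turn -0.2557 | now [ 0.4575 -0.1014  0.199 ] yaw 1.0443 F [ 0.1  0.2 -0.1] open 0.0007 t 18.9333
```

Run:
```python
from h import *
C=np.array([.589,-.064])
for n,f in (("top","top1"),("top","top13"),("scene","sc13"),("wrist","w13")):
    c=cam(n); g=cv2.imread(f"pics/{f}.png",0)
    th=cv2.morphologyEx(g,cv2.MORPH_TOPHAT,np.ones((9,9) if n=="top" else (15,15) if n=="scene" else (41,41),np.uint8))
    k,l,s,ce=cv2.connectedComponentsWithStats((th>(25 if n=="top" else 50)).astype(np.uint8))
    print(f)
    for i in range(1,k):
        p=ray(c,*ce[i],.105)[:2]; d=p-C; r=np.hypot(*d)
        if r<.128 and s[i,4]>(3 if n!="wrist" else 60): print("  px",ce[i].round(),"area",s[i,4],"r",r.round(3),"ang",round(np.degrees(np.arctan2(d[1],d[0]))%360,1))
```

```text
top1
  px [334. 151.] area 170 r 0.119 ang 356.1
  px [296. 171.] area 230 r 0.124 ang 64.2
  px [334. 156.] area 6 r 0.105 ang 356.2
  px [368. 175.] area 209 r 0.122 ang 290.3
  px [336. 193.] area 241 r 0.019 ang 219.4
  px [362. 211.] area 8 r 0.117 ang 232.4
  px [345. 216.] area 25 r 0.094 ang 205.1
  px [348. 222.] area 28 r 0.117 ang 205.5
  px [329. 228.] area 8 r 0.122 ang 175.4
top13
  px [318. 154.] area 189 r 0.119 ang 21.8
  px [358. 161.] area 195 r 0.119 ang 316.8
  px [372. 190.] area 120 r 0.124 ang 268.1
  px [357. 185.] area 4 r 0.078 ang 277.7
  px [332. 207.] area 222 r 0.058 ang 180.8
  px [303. 198.] area 16 r 0.095 ang 109.4
  px [296. 202.] area 24 r 0.118 ang 110.3
sc13
  px [319. 179.] area 51 r 0.084 ang 192.1
  px [283. 182.] area 36 r 0.086 ang 266.6
  px [272. 186.] area 4 r 0.1 ang 286.0
  px [336. 206.] area 67 r 0.095 ang 106.6
  px [271. 208.] area 33 r 0.097 ang 341.9
  px [344. 210.] area 24 r 0.121 ang 105.2
  px [309. 227.] area 21 r 0.119 ang 50.3
w13
  px [315. 127.] area 5170 r 0.104 ang 167.9
  px [341.  12.] area 538 r 0.098 ang 110.6
  px [528.  14.] area 419 r 0.102 ang 6.0
  px [320.  52.] area 513 r 0.099 ang 131.7
  px [530. 103.] area 1097 r 0.097 ang 323.3
  px [314.  85.] area 178 r 0.099 ang 147.3
  px [511. 126.] area 75 r 0.089 ang 309.0
  px [489. 155.] area 243 r 0.088 ang 289.0
  px [444. 201.] area 1634 r 0.107 ang 255.3
  px [384. 192.] area 91 r 0.098 ang 221.7
```

The fork is at about 110°, past the halfway point but not yet home at 85°. It may still be creeping, so I'll move off towards the lever and measure again.

```bash
cat >> h.py <<'E'
def pins(fn):
    c,_=shot("top",fn); g=cv2.imread(f"pics/{fn}.png",0); C=np.array([.589,-.064])
    th=cv2.morphologyEx(g,cv2.MORPH_TOPHAT,np.ones((9,9),np.uint8)); k,l,s,ce=cv2.connectedComponentsWithStats((th>25).astype(np.uint8))
    for i in range(1,k):
        p=ray(c,*ce[i],.105)[:2]; d=p-C; r=np.hypot(*d)
        if .085<r<.128 and 3<s[i,4]<60: print("  px",ce[i].round(),"area",s[i,4],"r",r.round(3),"ang",round(np.degrees(np.arctan2(d[1],d[0]))%360,1))
E
python3 -m jog '[[[-1,-0.03,0.026,0,0],[-1,-0.06,0.05,0,0],[-1,-0.09,0.077,0,0],[-1,-0.12,0.1,0,0],[-1,-0.145,0.125,0,0]]]' | head -4
python3 - <<'E'
from h import *
pins("top14"); to(.515,-.36,.2,1.3)
E
```

```text
time: 19.35
tool_pos: [0.4938, -0.2903, 0.1987]
tool_rot: [3.142, -0.0, 1.047]
contact_force: [0.6, -0.3, 0.2]
  px [303. 198.] area 16 r 0.095 ang 109.4
  px [368. 197.] area 7 r 0.114 ang 256.1
  px [296. 201.] area 21 r 0.118 ang 110.2
shift [-0.0451  0.0492 -0.0015] turn -0.2556 | now [ 0.4952 -0.2963  0.1982] yaw 1.0444 F [-1.4 -4.9  0. ] open 0.0005 t 19.4
```

```bash
python3 -m jog '[[[-1,0.035,-0.02,0,0],[-1,0.07,-0.04,0,0],[-1,0.105,-0.06,0,0],[-1,0.14,-0.08,0,0],[-1,0.175,-0.1,0,0]]]' | head -4
python3 - <<'E'
from h import *
to(.520,.015,.2,1.047)
C=np.array([.589,-.064]);M=R.from_euler('xyz',[np.pi,0,1.047]).as_matrix()
for a in range(128,95,-3):
    p=C+.105*np.array([np.cos(np.radians(a)),np.sin(np.radians(a))]); d=M.T@np.array([*(p-[.52,.015]),0]); print(a,d[:2].round(3),p.round(3))
E
```

```text
time: 19.82
tool_pos: [0.4943, -0.0846, 0.1987]
tool_rot: [-3.141, -0.001, 1.047]
contact_force: [0.8, 0.3, 0.6]
shift [ 0.0992 -0.0276 -0.0012] turn 0.0001 | now [ 0.4943 -0.0846  0.1987] yaw 1.0471 F [0.8 0.3 0.6] open 0.0003 t 19.8167
128 [0.005 0.002] [0.524 0.019]
125 [0.01  0.004] [0.529 0.022]
122 [0.015 0.007] [0.533 0.025]
119 [0.02  0.009] [0.538 0.028]
116 [0.025 0.012] [0.543 0.03 ]
113 [0.029 0.015] [0.548 0.033]
110 [0.034 0.019] [0.553 0.035]
107 [0.038 0.022] [0.558 0.036]
104 [0.042 0.026] [0.564 0.038]
101 [0.045 0.03 ] [0.569 0.039]
98 [0.049 0.035] [0.574 0.04 ]
```

```bash
python3 -m jog '[[[-1,0.033,-0.009,0,0],[-1,0.066,-0.018,0,0],[-1,0.097,-0.027,0,0],[-1,0.097,-0.027,0,0]]]' | head -4
python3 -m jog '[[[-1,0,0,0.04,0],[-1,0,0,0.08,0],[-1,0,0,0.12,0],[-1,0,0,0.12,0],[-1,0,0,0.12,0]]]' | head -4
python3 -m jog '[[[-1,0.005,0.002,0,0],[-1,0.01,0.004,0,0],[-1,0.015,0.007,0,0],[-1,0.015,0.007,0,0]]]' | head -4
python3 -m jog '[[[-1,0.005,0.003,0,0],[-1,0.005,0.003,0,0]]]' | head -4
python3 -m jog '[[[-1,0.005,0.003,0,0],[-1,0.005,0.003,0,0]]]' | head -4
python3 -c "
from h import *
pins('top15')"
```

```text
time: 20.15
tool_pos: [0.5202, 0.0163, 0.1989]
tool_rot: [-3.141, -0.003, 1.053]
contact_force: [-0.1, -0.2, 0.3]
time: 20.57
tool_pos: [0.5183, 0.0104, 0.0779]
tool_rot: [-3.137, 0.002, 1.047]
contact_force: [0.6, 0.2, 1.3]
time: 20.9
tool_pos: [0.535, 0.0195, 0.0809]
tool_rot: [3.138, -0.002, 1.046]
contact_force: [-0.9, -0.5, 0.5]
time: 21.07
tool_pos: [0.5394, 0.0221, 0.0798]
tool_rot: [3.14, -0.001, 1.046]
contact_force: [-0.3, 0.1, 0.0]
time: 21.23
tool_pos: [0.5444, 0.0252, 0.0793]
tool_rot: [3.14, -0.001, 1.046]
contact_force: [0.4, 0.6, -1.1]
  px [328. 156.] area 4 r 0.105 ang 5.6
  px [301. 163.] area 45 r 0.126 ang 49.5
  px [365. 207.] area 8 r 0.116 ang 240.1
```

Run:
```python
from h import *
C=np.array([.589,-.064]); c,im=shot("wrist","w16"); print(robot.observe()["tool_pos"],robot.observe()["contact_force"])
g=cv2.cvtColor(im,cv2.COLOR_RGB2GRAY)
for f,cc in (("w4",([.4829,-.0526,.0785],1.9564)),("w16",None)):
    g=cv2.imread(f"pics/{f}.png",0); K,A,p=c
    if cc:
        T=np.eye(4);T[:3,:3]=R.from_euler('xyz',[np.pi,0,cc[1]]).as_matrix();T[:3,3]=cc[0];X=T@np.array(robot.camera_model("wrist")["mount"]);cm=(K,X[:3,:3],X[:3,3])
    else: cm=c
    th=cv2.morphologyEx(g,cv2.MORPH_TOPHAT,np.ones((35,35),np.uint8))[:218]
    k,l,s,ce=cv2.connectedComponentsWithStats((th>60).astype(np.uint8)); print(f)
    for i in range(1,k):
        q=ray(cm,*ce[i],.105)[:2]; d=q-C; r=np.hypot(*d)
        if s[i,4]>60 and r<.15: print(" ",ce[i].round(),s[i],"r",r.round(3),"ang",round(np.degrees(np.arctan2(d[1],d[0]))%360,1))
b=cv2.imread("pics/w16.png",0); np.set_printoptions(linewidth=250); print(cv2.resize(b[0:220,200:640],(44,22),interpolation=cv2.INTER_AREA))
```

```text
[0.54349829 0.02488581 0.07897209] [ 0.33206823 -0.33258415 -0.54749628]
w4
  [425. 103.] [ 354   81  171   54 3390] r 0.135 ang 129.9
  [634.  96.] [631  87   9  20 112] r 0.145 ang 87.2
  [604. 113.] [577 101  50  30 926] r 0.133 ang 90.6
  [445. 123.] [440 117  12  13 119] r 0.123 ang 126.3
  [494. 134.] [488 120  19  31 314] r 0.114 ang 114.4
  [305. 173.] [ 262  134  112   84 2466] r 0.138 ang 159.4
  [595. 142.] [584 135  23  18 197] r 0.119 ang 88.5
  [368. 164.] [356 150  25  27 455] r 0.12 ang 146.9
  [611. 197.] [599 167  25  51 485] r 0.102 ang 73.7
  [382. 203.] [354 179  48  39 734] r 0.098 ang 149.9
  [530. 195.] [517 190  29   9 106] r 0.084 ang 98.8
  [589. 199.] [584 194  11  11  96] r 0.095 ang 78.9
  [328. 207.] [316 196  27  22 383] r 0.116 ang 162.1
  [573. 210.] [556 200  28  18 134] r 0.086 ang 80.9
w16
  [357.  98.] [350  90  14  19 149] r 0.149 ang 85.5
  [463. 109.] [ 398   90  132   45 3033] r 0.13 ang 65.0
  [364. 122.] [343 103  54  38 961] r 0.137 ang 86.1
  [444. 132.] [438 126  13  13 125] r 0.12 ang 69.4
  [290. 177.] [ 252  133   82   85 2044] r 0.13
[... 3677 characters left out ...]
2 152 152 174 233 235 184 130 121 121  94  71  51  51 128  96  80 135 136 135 133 133 134 118 123  70  38  47  45  49  68  76  80  83  84  84  90 148 146 145 145]
 [151 151 151 151 151 156 211 236 212 148 137 120 120 120  75  54  57 159 194 134 138 138 137 136 136 134 123 132  90  77  46  33  46  57  66  73  78  81  84 134 171 146 146 145]
 [151 151 152 152 152 189 235 238 163 148 146 127 120 119 107  70  70 154 205 164 138 138 137 136 136 135 135 135  90  83  83  65  43  40  51  61  69  75 101 209 193 146 145 145]
 [151 151 152 152 152 214 238 196 184 195 150 149 144 144 144 118 109  94 145 139 139 138 137 136 136 135 135 135 111  84  83  83  83  71  69  82 105 134 146 218 205 146 145 145]]
```

The wrist image now has the pins at (363,164) and (384,201), right in front of the ram end at (364,122). The fork is at about 87–90°. I'll lift clear and confirm from the top camera.

```bash
python3 -m jog '[[[-1,-0.006,0,0,0],[-1,-0.006,0,-0.04,0],[-1,-0.006,0,-0.08,0],[-1,-0.006,0,-0.12,0],[-1,-0.006,0,-0.12,0]]]' | head -4
python3 -m jog '[[[-1,-0.035,0.01,0,0],[-1,-0.07,0.02,0,0],[-1,-0.105,0.03,0,0],[-1,-0.14,0.04,0,0],[-1,-0.175,0.05,0,0]]]' | head -4
python3 - <<'E'
from h import *
pins("top17")
g=cv2.imread("pics/top17.png",0); C=np.array([.589,-.064]); c=cam("top")
to(.515,-.36,.2,1.3)
# blobs near ram region
th=cv2.morphologyEx(g,cv2.MORPH_TOPHAT,np.ones((9,9),np.uint8)); k,l,s,ce=cv2.connectedComponentsWithStats((th>15).astype(np.uint8))
for i in range(1,k):
    p=ray(c,*ce[i],.105)[:2]; d=p-C
    if .08<np.hypot(*d)<.15 and 3<s[i,4]: print(ce[i].round(1),s[i],np.hypot(*d).round(3),np.degrees(np.arctan2(d[1],d[0])).round(1))
print(g[178:204:1,284:312])
E
```

```text
time: 21.75
tool_pos: [0.5439, 0.0188, 0.207]
tool_rot: [3.129, -0.006, 1.046]
contact_force: [0.9, 0.1, 0.2]
time: 22.17
tool_pos: [0.4947, -0.1586, 0.1988]
tool_rot: [3.142, -0.0, 1.046]
contact_force: [0.1, -0.6, -0.2]
  px [334. 156.] area 4 r 0.105 ang 355.3
  px [362. 164.] area 55 r 0.123 ang 309.6
  px [294. 185.] area 16 r 0.117 ang 84.7
  px [302. 186.] area 16 r 0.095 ang 85.4
  px [350. 224.] area 4 r 0.125 ang 205.9
shift [-0.1578  0.117  -0.0005] turn -0.2576 | now [ 0.4935 -0.1647  0.1987] yaw 1.0424 F [-0.2 -4.8  0.7] open 0.0005 t 22.2167
[335.8 151.8] [317 148  37  11 212] 0.117 -6.3
[296.4 172.2] [284 154  28  37 289] 0.122 65.1
[361.3 181.5] [349 158  23  45 347] 0.094 -76.8
[356.2 173.5] [354 171   6   7  25] 0.089 -58.2
[301.5 186. ] [300 184   4   5  20] 0.095 85.4
[289.7 195.8] [287 192   5  10  34] 0.133 100.0
[362.1 201.3] [361 198   4   8  11] 0.101 -113.6
[297.1 214.2] [289 203  19  23 171] 0.134 126.8
[346.3 214.8] [340 207  13  16 112] 0.093 -152.1
[365.8 222.4] [352 208  30  26 292] 0.148 -135.8
[365.2 215.8] [364 214   4   5   6] 0.133 -130.2
[350.  22
[... 2431 characters left out ...]
 54  58  60  65  74  82  84  81  76  66  66  72  81  84  85  86  85  84
   85  84  90  94  96  93  94  89  87  86]
 [ 58  58  57  64  73  81  84  82  75  68  65  75  82  85  85  83  85  85
   85  89  89  94  95  91  91  88  86  84]
 [ 57  57  57  61  72  80  84  84  78  71  68  74  82  85  84  86  86  85
   86  90  92  94  94  93  87  86  84  83]
 [ 59  57  59  61  69  79  85  87  80  74  69  76  85  85  84  86  85  86
   90  91  94  94  94  91  87  84  83  84]
 [ 58  58  58  59  69  84  93  92  87  82  79  80  84  85  86  85  85  87
   92  93  95  95  94  89  85  83  84  83]
 [ 62  60  58  59  73  99 113 110 105  98  94  88  86  86  86  85  85  90
   92  95  96  94  93  89  87  84  83  84]]
```

The fork is at 85°, exactly 120° from its start and in front of the ram. Now the lever.

```bash
python3 -m jog '[[[-1,-0.03,0.024,0,-0.09],[-1,-0.06,0.047,0,-0.18],[-1,-0.09,0.07,0,-0.27],[-1,-0.12,0.094,0,-0.36],[-1,-0.155,0.117,0,-0.46]]]' | head -4
python3 -m jog '[[[-1,0,0,0,0]]]' >/dev/null
python3 - <<'E'
from h import *
to(.514,-.348,.08,1.5)
E
```

```text
time: 22.63
tool_pos: [0.5193, -0.3508, 0.1987]
tool_rot: [3.141, -0.001, 1.511]
contact_force: [0.9, -0.5, 0.6]
shift [ 0.0086 -0.0047  0.1175] turn 0.0061 | now [ 0.5182 -0.3566  0.1976] yaw 1.5061 F [-1.1  1.   0. ] open 0.0008 t 22.7167
```

```bash
python3 -m jog '[[[-1,0,-0.005,0.04,0],[-1,0,-0.005,0.08,0],[-1,0,-0.005,0.118,0],[-1,0,-0.005,0.118,0]]]' | head -4
python3 -m jog '[[[-1,0.01,0,0,0],[-1,0.02,0,0,0],[-1,0.03,-0.001,0,0],[-1,0.04,-0.002,0,0],[-1,0.05,-0.002,0,0]]]' | head -4
python3 -m jog '[[[-1,0.01,0,0,0],[-1,0.02,-0.001,0,0],[-1,0.028,-0.001,0,0],[-1,0.036,-0.001,0,0]]]' | head -4
python3 -m jog '[[[-1,0.006,0,0,0],[-1,0.010,0,0,0]]]' | head -4
```

```text
time: 23.05
tool_pos: [0.5099, -0.3457, 0.0729]
tool_rot: [-3.13, -0.009, 1.505]
contact_force: [-0.7, 0.9, -1.9]
time: 23.47
tool_pos: [0.5161, -0.2986, 0.0831]
tool_rot: [3.139, 0.002, 1.506]
contact_force: [-0.9, -2.2, 1.3]
time: 23.8
tool_pos: [0.5171, -0.2621, 0.0812]
tool_rot: [3.141, -0.0, 1.506]
contact_force: [-0.6, -1.2, 0.2]
time: 23.97
tool_pos: [0.5177, -0.2522, 0.0809]
tool_rot: [-3.141, -0.0, 1.506]
contact_force: [-1.2, -1.7, 0.4]
```

```bash
python3 -m jog '[[[-1,0.004,0,0,0],[-1,0.004,0,0,0]]]' | sed -n 2,4p
python3 -m jog '[[[-1,0.003,0,0,0],[-1,0.003,0,0,0]]]' | sed -n 2,4p
python3 -m jog '[[[-1,0.003,0,0,0],[-1,0.003,0,0,0]]]' | sed -n 2,4p
```

```text
tool_pos: [0.5179, -0.2497, 0.081]
tool_rot: [3.141, 0.002, 1.506]
contact_force: [-1.5, -2.7, 0.4]
tool_pos: [0.518, -0.2494, 0.0811]
tool_rot: [3.141, 0.006, 1.506]
contact_force: [-3.1, -13.0, -1.5]
tool_pos: [0.5181, -0.2491, 0.0813]
tool_rot: [3.14, 0.01, 1.506]
contact_force: [-5.3, -21.8, -5.1]
```

It hit a hard stop at y = -0.249, where the home position was expected. I'll withdraw and verify.

```bash
python3 -m jog '[[[-1,-0.02,0,0,0],[-1,-0.045,0,0,0],[-1,-0.045,0,0,0]]]' | sed -n 2,4p
python3 -m jog '[[[-1,0,0,-0.04,0],[-1,0,0,-0.08,0],[-1,0,0,-0.12,0],[-1,-0.03,0,-0.12,0],[-1,-0.06,0,-0.12,0]]]' | sed -n 2,4p
python3 -m jog '[[[-1,-0.04,-0.04,0,0],[-1,-0.04,-0.08,0,0],[-1,-0.04,-0.11,0,0],[-1,-0.04,-0.11,0,0]]]' | sed -n 2,4p
python3 - <<'E'
from h import *
pins("top20"); c=cam("top"); im=cv2.imread("pics/top20.png"); a=cv2.imread("pics/top2.png")
for z,(x,y) in ((.11,(.510,-.228)),): print("home post px",proj(c,[x,y,z]),"pivot",proj(c,[.6595,-.2405,.05]))
g=cv2.cvtColor(im,cv2.COLOR_BGR2GRAY); hsv=cv2.cvtColor(im,cv2.COLOR_BGR2HSV)
np.set_printoptions(linewidth=250); print(g[165:230:2,366:420:2]); 
m=cv2.inRange(hsv,(0,0,100),(180,45,255)); m[:,:372]=0; m[:165]=0; m[240:]=0; m[:,415:]=0
k,l,s,ce=cv2.connectedComponentsWithStats(m)
for i in range(1,k):
    if s[i,4]>20: print(s[i],ce[i].round(1),cv2.minAreaRect(np.argwhere(l==i)[:,::-1].astype(np.float32)))
E
```

```text
tool_pos: [0.5154, -0.2919, 0.081]
tool_rot: [3.14, 0.002, 1.503]
contact_force: [0.2, -0.7, -0.1]
tool_pos: [0.5133, -0.3479, 0.2048]
tool_rot: [3.136, 0.003, 1.508]
contact_force: [1.2, -0.6, 0.1]
tool_pos: [0.393, -0.3798, 0.1999]
tool_rot: [-3.137, -0.004, 1.502]
contact_force: [1.7, -0.6, -0.1]
  px [334. 156.] area 4 r 0.105 ang 355.3
  px [294. 185.] area 18 r 0.117 ang 85.0
  px [302. 186.] area 17 r 0.095 ang 85.6
  px [328. 227.] area 6 r 0.121 ang 174.2
home post px [385.79009071 213.46176363] pivot [385.62123917 169.79827447]
[[117  84  95 104  99  93  91  89  95  98 102 102 101 104 103 103 103 101  95  95  94  85  98 101  99 101 100]
 [148 104  68  88  90  86  87  88  88  90  92  97 101 102 101 102 101 102 101 100 100 100 101 101 100 100 102]
 [152 138  87  69  87  88  86  86  82  87  85  87  89  98 103 102 101 102 102 100 101 101 100  99 100  99 101]
 [136 153 131  76  74  83  80  75  77  84  88  85  71  79  96 101 101 101 100 103 102 101 100 100 101 100 100]
 [ 99 140 144  98  57  72  74  76  81 100  91  81  60  59  76  95 102 101 100 100 100 100 101 101 100 101  99]
 
[... 2616 characters left out ...]
9  62  69  76  85  97  99 100 101  98  99  99]
 [ 59  55  56  56  56  61  87  97  90  80  60  45  42  39  40  40  40  43  54  68  85  98 100  99  99 100 100]
 [ 57  56  57  56  60  76  94  99  90  82  79  71  66  58  50  46  43  42  42  46  67  96  99 102 100  98  99]
 [ 57  56  55  60  81  96  97  96  89  86  83  84  82  80  77  72  68  52  49  56  73  97 100 100  99 100 100]
 [ 56  55  57  75  97  97  93  86  84  83  82  83  82  84  83  83  87  80  78  83  93  98 100 100  99 101 100]]
[372 173   5  19  61] [373.3 184. ] ((374.0, 182.0), (18.0, 4.0), 90.0)
[380 173   9  41 256] [383.8 192.6] ((383.5323486328125, 193.07940673828125), (6.902685165405273, 40.265663146972656), 4.39870548248291)
```

```bash
python3 -c "
from h import *
s=robot.observe(); print(s['time'],s['contact_force'].round(1)); print(robot.hand_in())"
```

```text
25.5167 [ 0.2 -0.2  0.7]
the job is handed in; nothing more can be done
None
```

I handed the job in at 25.5 s: the tube is in the scrap box, the two-pin die is in its click in front of the ram (top camera: 85°), and the lever is home in the notch (reached a hard stop). The hammer and tin were not touched, though two push attempts slid the fingers over a low die without turning the turret, and the last click was stuck about 25° short until I went back to finish it.

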